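# Close the cocktail shaker, then uncap it for pouring

## Task

Get the cocktail shaker ready to pour. Pick up the strainer top together with its cap (grip the strainer by the round band just below the cap, for the cap only sits loosely on it), lower it into the mouth of the open tin until it is fully home, without letting it fall in, and let go of it. Then lift the small cap off alone, leaving the strainer seated in the upright tin, and finish still holding the cap in the gripper, at least 6 cm higher than it sat on the closed shaker; leave the tumbler, lime, lemon and candle where they are.

Things in the scene. Friction and masses are not known exactly. Their poses are not given: they have to be found in the camera images.
- tin: Open steel shaker tin, loose, 0.26 kg, 105 mm tall, mouth up. Round: 53 mm across at the foot, flaring to 78 mm at the rim; wall 3 mm, mouth 72 mm inside. Origin: centre of its underside; z up its axis. It and the strainer top stand one left and one right of centre, either way round.
- strainer: Steel strainer top (inner lid), loose, 0.13 kg, round, 77 mm tall, upright on the bar, cap on. From below: plug 68 mm across, 16 mm tall, foot tapered to 62, enters the tin's mouth; flange 81 mm across that rests on the tin's rim; curved shoulder; grip band; flat step at 50 mm; perforated neck 36 mm across. Origin: centre of its underside, z up; fully home it is 89 mm above the tin's origin.
- strainer_band (a point): Centre of the strainer's grip band, on its axis 38 mm above its origin. The band is a straight round wall 60 mm across, from 29 to 47 mm above the strainer's origin; below it the shoulder widens to the 81 mm flange, whose top is 20 mm above the origin.
- cap: Small steel cap (outer lid), loose, 0.06 kg, like an upside-down cup over the strainer's neck: 40 mm tall, 45 mm across at the rim, 43 mm near the closed top, inside 39 to 40 mm (neck 36). It stays on by weight alone, its rim on the strainer's step, 50 mm above the strainer's origin. Origin: centre of its open rim (lower end); z up towards the closed top.
- tumbler: Bystander: mint plastic tumbler, 78 mm in diameter, 122 mm tall, standing at the far right of the wooden bar. Origin: centre of its underside.
- lime: Bystander: green lime, 53x46x48 mm, lying beyond the work near the middle. Origin: centre of its underside as placed.
- lemon: Bystander: yellow lemon, 78x55x56 mm, lying at the far left. Origin: centre of its underside as placed.
- candle: Bystander: tea-light candle in a metal cup, 38 mm in diameter, 15 mm tall, beyond the work, left of the middle. Origin: centre of its underside.
There are look-alikes about, which are no part of the job. Leave any pink look-alike of the strainer alone.

How it is judged (in metres and radians):
On the way:
1. the strainer, with the cap still on it, is fully home in the upright tin and let go (z of strainer in the frame of tin between 0.085 and 0.092 m and horizontal distance between strainer and tin below 0.005 m and angle between the z axis of strainer and the z axis of tin, either way round below 0.06 rad and angle between tin's own z axis and vertical below 0.1 rad and z of cap in the frame of strainer below 0.056 m and angle between cap's own z axis and vertical below 0.15 rad and contact force between the fingers and strainer below 0.05 N), for 0.2 s.
At the end, for the whole second after the job is handed in: Tin upright on the bar (under 0.1 rad), strainer fully home in it (origin 85 to 92 mm above the tin's, 5 mm, 0.06 rad), robot touching neither; the cap held still in the fingers (over 1 N), its rim over 50 mm above the strainer's step; bystanders within 30 mm of their places (z of strainer in the frame of tin between 0.085 and 0.092 m and horizontal distance between strainer and tin below 0.005 m and angle between the z axis of strainer and the z axis of tin, either way round below 0.06 rad and angle between tin's own z axis and vertical below 0.1 rad and height (world z) of tin between -0.01 and 0.01 m and contact force between each of the arm, cap and strainer below 0.05 N and contact force between each of the arm, cap and tin below 0.05 N and height (world z) of cap above 0.189 m and contact force between the fingers and cap above 1 N and linear speed of cap below 0.03 m/s and linear speed of strainer below 0.02 m/s and distance of each of tumbler, lime, lemon, candle from where it was at the start of the episode below 0.03 m); the arm keeps its last pose, push and grip.
It fails at once if the cap comes off the strainer before the strainer is in the tin, or the strainer is lifted, tipped or shifted while the cap comes off (distance between cap and strainer above 0.06 m and not (z of strainer in the frame of tin between 0.084 and 0.094 m and horizontal distance between strainer and tin below 0.006 m and angle between the z axis of strainer and the z axis of tin, either way round below 0.1 rad)).
It fails at once if the strainer is dropped or falls (linear speed of strainer above 0.5 m/s and contact force between the fingers and strainer below 0.05 N).
It fails at once if the tin is tipped over (angle between tin's own z axis and vertical above 0.5 rad).
It fails at once if the tumbler, lime, lemon or candle is moved out of its place (distance of any of tumbler, lime, lemon, candle from where it was at the start of the episode above 0.03 m).
It also fails if it takes over 61 s, if anything falls off the work surface, if the arm or the gripper's body presses on something with over 40 N, if the wrist force passes 120 N, or if a joint passes its speed limit or range.

## Robot

A 7-joint arm with a two-finger parallel gripper is mounted at the origin on a cart in front of the work surface, level with it; the furniture and walls round the work are solid. World frame = base frame: x ahead of the robot, y to its left, z up, the work surface at z = 0. Lengths are in mm, angles in rad, forces in N, time in s.
With the tool pointing down it reaches from about 350 to 900 mm from the base axis. Payload 7.2 kg.
Tool frame: the origin (TCP) lies between the finger pads; the fingertips stand 25 mm ahead of it and the grasp point (between the pads) lies 6 mm ahead of it; z points along the fingers, y is the line along which they close (so a half turn about z gives the same grasp; the last joint's range is limited). The gripper opens to 88 mm and grips with 3 to 60 N. Pads are 20 mm wide; open, the fingers measure 115 mm over their backs; the gripper's body (75 mm by 178 mm) begins 61 mm behind the grasp point.
Start: joints at [1.102, 0.411, -0.013, 1.596, 0.006, 1.134, -0.082], TCP at [243.835, -575.476, 247.653] pointing down, gripper open.
Joint ranges: [-2.95, 2.95], [-0.29, 1.99], [-1.47, 1.44], [0.14, 2.54], [-1.03, 4.17], [0.13, 1.85], [-2.86, 2.86]. Speed limits (rad/s): [2.39, 2.39, 3.01, 3.01, 3.14, 3.14, 3.14].

## Interface

Orientations are given as a 3x3 rotation matrix whose columns are the frame's x, y, z axes.
In Python, from rig import arm, imaging gives the robot as it stands. The module is installed in compiled form; this text tells all that it offers.
- The arm moves only by the tool move_arm, never from a script. Its argument "moves" is a list that holds one entry, the list of rows, each a list of 7 numbers: the shift along the tool's x, y, z in cm, then the turn, a rotation vector about the tool's x, y, z in rad, then the opening, from -1 (shut) to 1 (fully open). A call has 1 to 8 rows; each row shifts and turns the commanded pose from where the row before left it, along the tool's axes as they then stand; what a row does not reach is not made up. A row lasts 1/10 s, in which the tool goes at most 50 mm and 8.59 degrees, less where a joint would pass 70% of its speed; a pose out of reach is approached as far as the arm can. A call is refused whole if a number of a shift passes 5 or a number of a turn 0.15, either way. A call with a gripper value outside its range is refused whole. The fingers move at their own pace and stop on an object; the grip force is fixed at half the most. Time passes only in rows, so rows that do not move let the fingers close. It gives the time, the measured TCP pose, the force, the opening and the grip force at its end, in the units of the state.
- arm.read_state(): the state, without advancing time (a new reading comes with each control period).
- imaging.grab_frame(name): name is "scene" or "side" or "wrist"; returns a dict with "frame" (420x560x3 uint8, blue, green, red), "fx", "fy", "cx", "cy" (pixels), "D" ([k1, k2, p1, p2, k3] as OpenCV has them; the pictures are not rectified), "rvec" (rotation vector, rad) and "tvec" (3), from world to camera coordinates, as OpenCV has them; the wrist camera has in their place "tool_from_camera" (4x4, takes a point from camera to tool coordinates, whose origin is the TCP and whose axes are the flange's). Camera axes: x right, y down, z forward; pixel columns grow to the right and rows downward; lengths in mm; the calibration is good to about 2 mm. A picture is of the moment at which its call begins: read the wrist's pose just before it. There is no depth.
- arm.finish_job(): hands the job in; it is judged then, once.
The state is a dict: "time_s": time; "qpos": joint angles; "joint_velocities": joint speeds; "tau": joint torques, N m; "ee_pos": TCP position; "eef_rot": TCP orientation; "contact_force": force on the tool from outside, world axes, zero at the start; "torque": the same for the moment, N m; "width": finger opening in mm; "grasp_force": force on a finger pad.
Only numpy, scipy, OpenCV 4.12 (cv2) and the standard library are available. Lean on these libraries where they do the work, as an engineer would, in place of code of your own. Each camera call takes 0.05 s, during which the arm holds its last target. There are 200 camera calls.

## Working session

There is one attempt and no reset: what is moved stays moved. The work goes in short steps, Python scripts to look and compute and a tool call to move; the robot and the scene stay as the last step left them, time stands still between calls to the robot, and variables do not carry over. Pictures are saved under pics/ and viewed, at most 10 in all, crops included, and the job is handed in when it is done.

Besides the shell and the picture viewer there is one more tool, called after ">>>" by a JSON object that holds its "name" and its "arguments". move_arm: Moves the arm, as the interface text tells. Its arguments: {"type":"object","properties":{"moves":{"type":"array"}},"required":["moves"]}

```bash
mkdir -p pics; python3 - <<'E'
from rig import arm, imaging
import cv2,numpy as np
s=arm.read_state();print(s)
for n in ("scene","side"):
    d=imaging.grab_frame(n);cv2.imwrite(f"pics/{n}0.png",d["frame"]);print(n,{k:np.round(v,4).tolist() for k,v in d.items() if k!="frame"})
E
```

```text
{'time_s': 0.0, 'qpos': array([ 1.10176351,  0.41187993, -0.01272673,  1.59703371,  0.00556795,
        1.13429176, -0.08220935]), 'joint_velocities': array([ 1.72091390e-03, -6.71027376e-04, -1.55316682e-03, -2.02770233e-05,
       -3.87188417e-04,  2.54373686e-03, -2.74161237e-04]), 'tau': array([ 3.28604547e-04, -5.87952018e+01,  6.42065294e-01, -2.91075003e+01,
       -5.37472253e-02,  1.82395976e-02,  1.71817214e-04]), 'ee_pos': array([ 243.66632291, -575.0430145 ,  246.82562891]), 'eef_rot': array([[ 9.20730427e-01,  3.90198680e-01, -6.85840147e-04],
       [ 3.90199275e-01, -9.20729334e-01,  1.42098755e-03],
       [-7.70056760e-05, -1.57596080e-03, -9.99998755e-01]]), 'contact_force': array([-0.19778169, -0.69754602,  0.37888879]), 'torque': array([-0.01078812,  0.01169026, -0.03022719]), 'grasp_force': 0.0, 'width': 87.74453156208206}
scene {'fx': 400.4285, 'fy': 400.4285, 'cx': 277.3337, 'cy': 216.3662, 'D': [-0.0761, 0.0, 0.0, 0.0, 0.0], 'rvec': [1.2786, -2.346, 0.8791], 'tvec': [324.1313, 358.5579, 890.2044]}
side {'fx': 544.2865, 'fy': 544.2865, 'cx': 276.1326, 'cy': 203.9364, 'D': [-0.0529, 0.0, 0.0, 0.0, 0.0], 'rvec': [1.9677, -0.109, 0.0757], 'tvec': [-504.0921, 109.0471, 1246.3037]}
```

View pics/scene0.png

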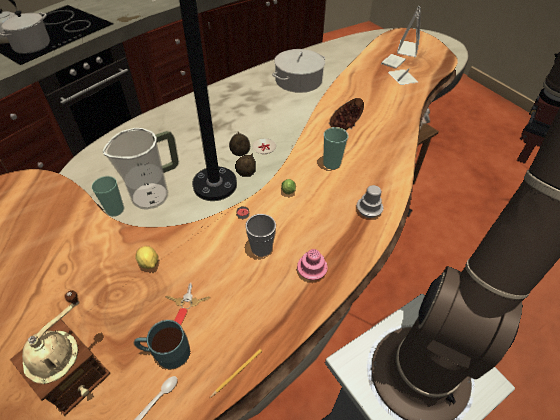

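View pics/side0.png

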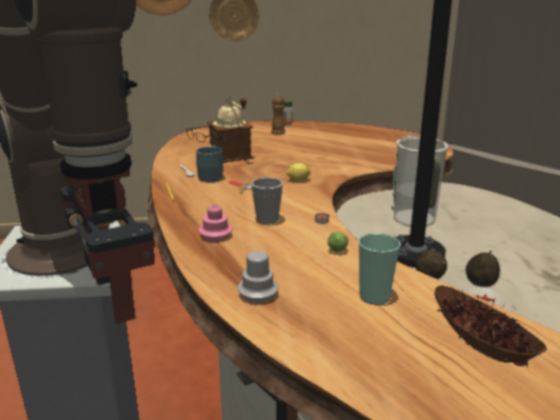

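The scene view shows these candidates for the strainer:
- steel strainer with cap at (371,203)
- pink look-alike at (312,265), to be left alone

And these for the tin:
- steel tin at (261,235)
- mint tumbler at (335,148)
- green cup at (108,195)
- dark mug at (170,343)

In the side view the strainer is at (258,277), the tin at (267,200) and the pink one at (215,223). I choose the grey strainer and the grey tin, and check both in close crops.

```bash
cat > h.py <<'E'
import cv2,numpy as np
from rig import arm, imaging
def cam(d):
    K=np.array([[d["fx"],0,d["cx"]],[0,d["fy"],d["cy"]],[0,0,1.]]); return K,np.array(d["D"],float)
def ray(d,uv,pose=None):
    K,D=cam(d); p=cv2.undistortPoints(np.array([[uv]],float),K,D)[0,0]; v=np.array([p[0],p[1],1.])
    if pose is None:
        R=cv2.Rodrigues(np.array(d["rvec"],float))[0]; o=-R.T@np.array(d["tvec"],float).ravel(); v=R.T@v
    else:
        T=pose@np.array(d["tool_from_camera"]); o=T[:3,3]; v=T[:3,:3]@v
    return o,v/np.linalg.norm(v)
def plane(r,z): o,v=r; return o+v*(z-o[2])/v[2]
def tri(rs):
    A=sum(np.eye(3)-np.outer(v,v) for o,v in rs); b=sum((np.eye(3)-np.outer(v,v))@o for o,v in rs)
    p=np.linalg.solve(A,b); return p,[np.linalg.norm((np.eye(3)-np.outer(v,v))@(p-o)) for o,v in rs]
def tool(s):
    T=np.eye(4);T[:3,:3]=s["eef_rot"];T[:3,3]=s["ee_pos"];return T
def wrist():
    s=arm.read_state(); d=imaging.grab_frame("wrist"); return s,d
E
python3 - <<'E'
from h import *
S=imaging.grab_frame("scene");D=imaging.grab_frame("side")
c=[]
for d,(u,v) in ((S,(371,203)),(S,(261,235)),(D,(258,277)),(D,(267,200))):
    c.append(cv2.resize(d["frame"][v-30:v+30,u-36:u+36],None,fx=5,fy=5,interpolation=cv2.INTER_CUBIC))
cv2.imwrite("pics/c1.png",np.vstack([np.hstack(c[:2]),np.hstack(c[2:])]))
print(tri([ray(S,(373,190)),ray(D,(258,256))]),tri([ray(S,(261,222)),ray(D,(267,186))]))
E
```

```text
(array([ 445.71503902, -231.40434692,   86.52527793]), [np.float64(0.1735815864918924), np.float64(0.17358158649182756)]) (array([500.33672195, 110.44840636, 101.23485493]), [np.float64(4.693704439930155), np.float64(4.693704439930205)])
```

View pics/c1.png

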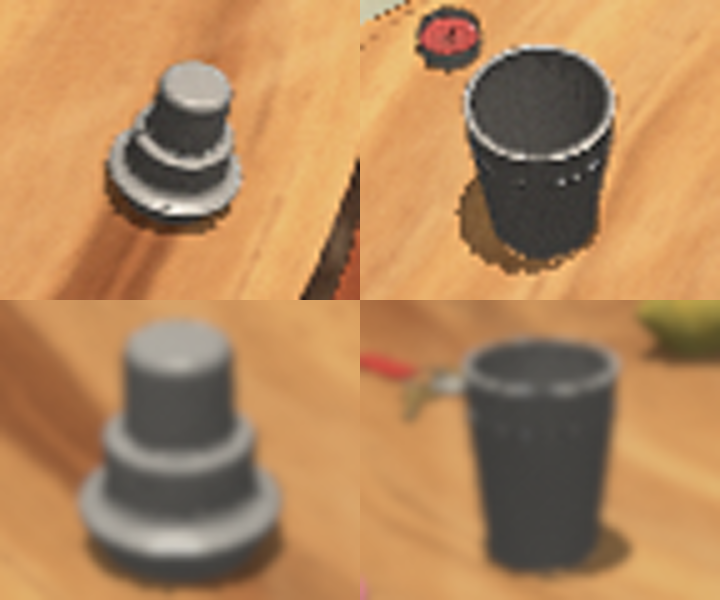

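The crops confirm the grey strainer with its cap, whose top is at scene (374,190) and side (258,256). The grey tin is open, with its rim centre at scene (261,225) and side (267,183).

```bash
python3 - <<'E'
from h import *
S=imaging.grab_frame("scene");D=imaging.grab_frame("side")
np.set_printoptions(precision=1,suppress=True)
a,e=tri([ray(S,(373.8,189.8)),ray(D,(257.6,256.2))]);print("cap top",a,e)
b,e=tri([ray(S,(260.6,225)),ray(D,(267.2,183.3))]);print("tin rim",b,e)
for n,p,q,z in (("tumbler",(336,133),(378,243),122),("pink",(313,254),(215,211),80),("lime",(288,186),(338,242),24)): print(n,tri([ray(S,p),ray(D,q)]),plane(ray(S,p),z))
s=arm.read_state();w=imaging.grab_frame("wrist");print(np.array(w["tool_from_camera"]),w["fx"])
print(s["ee_pos"], s["eef_rot"].T@(a-s["ee_pos"]))
E
```

```text
cap top [ 444.7 -233.4   87.2] [np.float64(0.24003783474389373), np.float64(0.24003783474394286)]
tin rim [497.3 116.8 102.9] [np.float64(0.4593044321313015), np.float64(0.4593044321311687)]
tumbler (array([ 671.3, -270.9,  124.5]), [np.float64(3.078196049167101), np.float64(3.0781960491671705)]) [ 677.9 -274.8  122. ]
pink (array([366.1,  39.7,  67.6]), [np.float64(1.077521033565767), np.float64(1.0775210335656438)]) [360.7  45.7  80. ]
lime (array([641.5, -69.3,  24.6]), [np.float64(0.18340372988676337), np.float64(0.1834037298869695)]) [642.2 -69.7  24. ]
[[  -0.    -1.    -0.3   72.8]
 [   1.    -0.     0.     0.2]
 [  -0.    -0.3    1.  -137.6]
 [   0.     0.     0.     1. ]] 328.0306833859786
[ 243.8 -575.3  247.4] [ 318.4 -236.3  160.3]
```

>>> {"name": "move_arm", "arguments": {"moves": [[[3.95,-2.95,0,0,0,0,1],[3.95,-2.95,0,0,0,0,1],[3.95,-2.95,0,0,0,0,1],[3.95,-2.95,0,0,0,0,1],[3.95,-2.95,0,0,0,0,1],[3.95,-2.95,0,0,0,0,1],[3.95,-2.95,0,0,0,0,1],[3.95,-2.95,0,0,0,0,1]]]}}

```text
time_s: 1.15
ee_pos: [443.4, -233.1, 248.0]
eef_rot: [[0.921, 0.39, 0.001], [0.39, -0.921, -0.001], [0.0, 0.001, -1.0]]
contact_force: [1.1, -1.8, -0.7]
width: 87.8
grasp_force: 0.0
```

>>> {"name": "move_arm", "arguments": {"moves": [[[0,0,0,0,0,0,1],[0,0,0,0,0,0,1],[0,0,0,0,0,0,1]]]}}

```text
time_s: 1.45
ee_pos: [442.1, -236.0, 247.6]
eef_rot: [[0.921, 0.389, -0.0], [0.389, -0.921, -0.001], [-0.001, 0.0, -1.0]]
contact_force: [-0.0, 0.2, 0.2]
width: 87.7
grasp_force: 0.0
```

```bash
python3 - <<'E'
from h import *
np.set_printoptions(precision=4,suppress=True)
s,w=wrist();print(s["ee_pos"],s["eef_rot"],s["eef_rot"].T@(np.array([444.7,-233.4,90])-s["ee_pos"]))
cv2.imwrite("pics/w1.png",w["frame"])
E
```

```text
[ 442.0902 -236.0214  247.6159] [[ 0.9213  0.3889 -0.0004]
 [ 0.3889 -0.9213 -0.0006]
 [-0.0006  0.0004 -1.    ]] [  3.5162  -1.4559 157.6134]
```

View pics/w1.png

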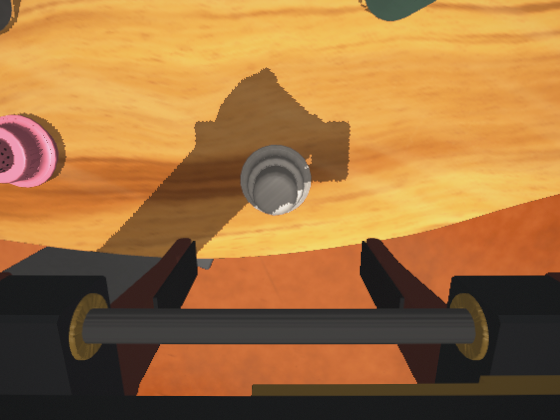

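The wrist view shows the capped steel strainer: cap top near (276,190), flange spanning columns 241–310. The pink look-alike is at the far left, (15,150). Next I measure the circles here and from a second wrist place.

```bash
cat >> h.py <<'E'
def circ(d,box,rmin,rmax,p2=12,n=4):
    u0,v0,u1,v1=box; g=cv2.cvtColor(d["frame"][v0:v1,u0:u1],cv2.COLOR_BGR2GRAY)
    c=cv2.HoughCircles(cv2.resize(g,None,fx=3,fy=3,interpolation=cv2.INTER_CUBIC),cv2.HOUGH_GRADIENT,1,8,param1=120,param2=p2,minRadius=3*rmin,maxRadius=3*rmax)
    return [] if c is None else (c[0,:n]/3-[.33,.33,0]+[u0,v0,0]).round(1)
def blob(d,box,smax=60):
    u0,v0,u1,v1=box; h=cv2.cvtColor(d["frame"][v0:v1,u0:u1],cv2.COLOR_BGR2HSV)
    m=cv2.morphologyEx((h[...,1]<smax).astype(np.uint8),cv2.MORPH_OPEN,np.ones((3,3)))
    c=max(cv2.findContours(m,0,1)[0],key=cv2.contourArea); return c[:,0]+[u0,v0],cv2.boundingRect(c+np.array([u0,v0])),cv2.fitEllipse(cv2.convexHull(c)+np.array([u0,v0]))
E
python3 - <<'E'
from h import *
s,w=wrist();b=(225,130,325,235)
c,r,e=blob(w,b,70);print(r,e)
print("cap",circ(w,b,20,28),"flange",circ(w,b,30,40))
for uv,z in (((276,190),90),):print(plane(ray(w,uv,tool(s)),z))
E
```

```text
(240, 145, 71, 70) ((275.1607971191406, 178.901611328125), (69.41876983642578, 70.11048126220703), 96.16954040527344)
cap [[278.2 185.8  25.4]
 [274.8 186.2  27.8]
 [275.2 192.8  22.1]
 [276.8 188.8  26.6]] flange [[272.2 181.2  32.9]]
[ 447.88581996 -231.97269366   90.        ]
```

>>> {"name": "move_arm", "arguments": {"moves": [[[-2,0,0,0,0,0,1],[-2,0,0,0,0,0,1],[-2,0,0,0,0,0,1],[0,0,0,0,0,0,1],[0,0,0,0,0,0,1],[0,0,0,0,0,0,1]]]}}

```text
time_s: 2.15
ee_pos: [388.1, -258.3, 247.8]
eef_rot: [[0.921, 0.39, 0.001], [0.39, -0.921, 0.0], [0.001, 0.0, -1.0]]
contact_force: [0.7, -0.1, -0.1]
width: 88.0
grasp_force: 0.0
```

```bash
python3 - <<'E'
from h import *
s,w=wrist();b=(225,40,325,180);print(s["ee_pos"])
c,r,e=blob(w,b,70);print(r,e)
print("cap",circ(w,b,20,28),"flange",circ(w,b,30,40))
cv2.imwrite("pics/w2.png",cv2.resize(w["frame"][40:200,200:350],None,fx=3.7,fy=3.7,interpolation=cv2.INTER_CUBIC))
E
```

```text
[ 388.11579988 -258.28887086  247.7561455 ]
(240, 89, 73, 76) ((275.84796142578125, 126.34620666503906), (73.16480255126953, 75.09293365478516), 177.71884155273438)
cap [[275.5 128.2  23.7]
 [278.2 129.5  26.5]
 [272.5 129.2  26.5]
 [275.5 131.5  22.5]] flange [[265.8 121.8  36. ]]
```

View pics/w2.png

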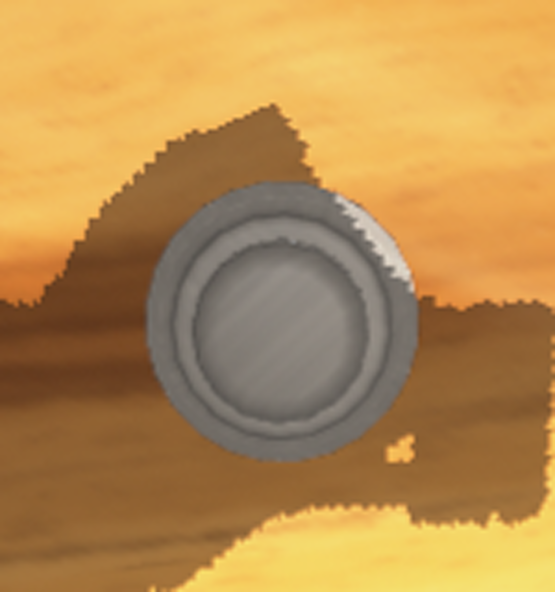

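The second wrist view looks straight down: cap disc centre at about (276,129) and flange ring centre at about (275.8,126.3), concentric as expected.

```bash
python3 - <<'E'
from h import *
np.set_printoptions(precision=2,suppress=True)
s,w=wrist();T2=tool(s);R=T2[:3,:3]
T1=T2.copy();T1[:3,3]=[442.09,-236.02,247.62]
for n,a,b,z in (("cap",(276,189.5),(275.8,129.2),90),("flange",(275.2,179),(275.8,126.3),18)):
    print(n,tri([ray(w,a,T1),ray(w,b,T2)]),plane(ray(w,a,T1),z),plane(ray(w,b,T2),z))
p=plane(ray(w,(275.8,126.3),T2),18);print(s["ee_pos"],R.T@(p-s["ee_pos"]),R)
E
```

```text
cap (array([ 443.83, -232.88,   67.28]), [np.float64(0.3537768549466256), np.float64(0.353776854946737)]) [ 448.62 -231.39   90.  ] [ 444.51 -232.36   90.  ]
flange (array([ 444.68, -231.69,   17.46]), [np.float64(0.08623488899021224), np.float64(0.08623488899021284)]) [ 444.75 -231.58   18.  ] [ 444.73 -231.77   18.  ]
[ 388.22 -258.11  247.69] [ 62.2   -2.2  229.72] [[ 0.92  0.39  0.  ]
 [ 0.39 -0.92  0.  ]
 [ 0.    0.   -1.  ]]
```

>>> {"name": "move_arm", "arguments": {"moves": [[[3.1,-0.11,0,0,0,0,1],[3.1,-0.11,0,0,0,0,1],[0,0,3.5,0,0,0,1],[0,0,3.5,0,0,0,1],[0,0,3,0,0,0,1],[0,0,2,0,0,0,1],[0,0,0,0,0,0,1],[0,0,0,0,0,0,1]]]}}

```text
time_s: 3.05
ee_pos: [444.2, -231.8, 127.8]
eef_rot: [[0.92, 0.391, -0.0], [0.391, -0.92, 0.0], [-0.0, -0.001, -1.0]]
contact_force: [1.0, -0.7, 0.4]
width: 87.9
grasp_force: 0.0
```

Aligned with the band. Now down to TCP z = 57, with the tips at 32, above the shoulder.

>>> {"name": "move_arm", "arguments": {"moves": [[[0,0,2.5,0,0,0,1],[0,0,2.5,0,0,0,1],[0,0,1.5,0,0,0,1],[0,0,0.6,0,0,0,1],[0,0,0,0,0,0,1],[0,0,0,0,0,0,1],[0,0,0,0,0,0,1]]]}}

```text
time_s: 3.75
ee_pos: [444.5, -232.5, 57.8]
eef_rot: [[0.921, 0.39, 0.002], [0.39, -0.921, -0.001], [0.001, 0.002, -1.0]]
contact_force: [0.3, 1.1, 0.7]
width: 87.9
grasp_force: 0.0
```

>>> {"name": "move_arm", "arguments": {"moves": [[[0,0,0,0,0,0,0.6],[0,0,0,0,0,0,0.5],[0,0,0,0,0,0,0.4],[0,0,0,0,0,0,0.35],[0,0,0,0,0,0,0.3],[0,0,0,0,0,0,0.2],[0,0,0,0,0,0,-0.2],[0,0,0,0,0,0,-1]]]}}

```text
time_s: 4.55
ee_pos: [443.7, -232.1, 56.7]
eef_rot: [[0.921, 0.39, 0.0], [0.39, -0.921, -0.0], [0.0, 0.0, -1.0]]
contact_force: [-0.1, 0.1, 2.4]
width: 59.4
grasp_force: 30.0
```

>>> {"name": "move_arm", "arguments": {"moves": [[[0,0,0,0,0,0,-1],[0,0,0,0,0,0,-1],[0,0,0,0,0,0,-1],[0,0,0,0,0,0,-1]]]}}

```text
time_s: 4.95
ee_pos: [443.7, -232.1, 56.7]
eef_rot: [[0.921, 0.39, 0.0], [0.39, -0.921, -0.0], [0.0, 0.0, -1.0]]
contact_force: [-0.9, 0.6, 4.6]
width: 59.2
grasp_force: 30.0
```

```bash
python3 - <<'E'
from h import *
s=arm.read_state();print(s["ee_pos"],s["width"],s["grasp_force"],s["contact_force"])
D=imaging.grab_frame("side");S=imaging.grab_frame("scene")
a=cv2.resize(D["frame"][190:310,190:310],None,fx=3.3,fy=3.3,interpolation=cv2.INTER_CUBIC);b=cv2.resize(S["frame"][130:250,310:430],None,fx=3.3,fy=3.3,interpolation=cv2.INTER_CUBIC)
cv2.imwrite("pics/g1.png",np.hstack([a,b]))
E
```

```text
[ 443.70007735 -232.07520551   56.70685318] 59.17276099538953 30.00063957490056 [-0.872592    0.60695516  4.6252832 ]
```

View pics/g1.png

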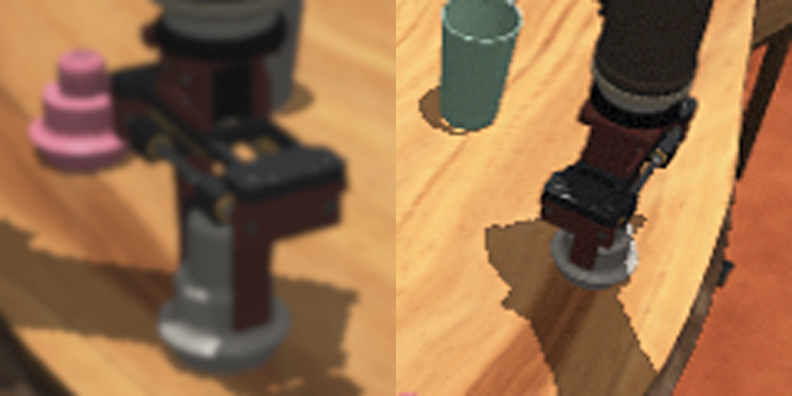

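The image shows the fingers on the band just above the shoulder, the cap still seated, and the width at 59 mm. The pink one is untouched. Now I lift gently.

>>> {"name": "move_arm", "arguments": {"moves": [[[0,0,-0.5,0,0,0,-1],[0,0,-1,0,0,0,-1],[0,0,-1.5,0,0,0,-1],[0,0,-2,0,0,0,-1],[0,0,-2.5,0,0,0,-1],[0,0,-2.5,0,0,0,-1],[0,0,-2.5,0,0,0,-1],[0,0,-2.5,0,0,0,-1]]]}}

```text
time_s: 5.85
ee_pos: [443.4, -232.0, 208.3]
eef_rot: [[0.921, 0.39, 0.0], [0.39, -0.921, -0.0], [0.0, 0.0, -1.0]]
contact_force: [1.0, -1.1, -2.7]
width: 59.4
grasp_force: 30.0
```

>>> {"name": "move_arm", "arguments": {"moves": [[[0,0,-2,0,0,0,-1],[0,0,-1.5,0,0,0,-1],[0,0,-1,0,0,0,-1],[0,0,-0.5,0,0,0,-1],[0,0,0,0,0,0,-1],[0,0,0,0,0,0,-1]]]}}

```text
time_s: 6.45
ee_pos: [443.3, -231.9, 256.0]
eef_rot: [[0.921, 0.39, -0.001], [0.39, -0.921, 0.0], [-0.001, -0.001, -1.0]]
contact_force: [0.5, -0.1, -2.6]
width: 59.2
grasp_force: 30.0
```

```bash
python3 - <<'E'
from h import *
s=arm.read_state();R=s["eef_rot"];p=np.array([497.3,117.5,0]);print(s["ee_pos"],s["width"],s["contact_force"],R.T@(p-70*R[:,0]-s["ee_pos"]))
E
```

```text
[ 443.33581683 -231.92759231  255.99687094] 59.21202276133411 [ 0.45908311 -0.13727969 -2.55129349] [ 116.2043049  -300.46879665  256.11058616]
```

>>> {"name": "move_arm", "arguments": {"moves": [[[0.35,-0.9,0,0,0,0,-1],[0.8,-2.1,0,0,0,0,-1],[1.15,-3,0,0,0,0,-1],[1.4,-3.6,0,0,0,0,-1],[1.4,-3.6,0,0,0,0,-1],[1.4,-3.6,0,0,0,0,-1],[1.4,-3.6,0,0,0,0,-1],[1.15,-3,0,0,0,0,-1]]]}}

```text
time_s: 7.25
ee_pos: [434.8, 21.4, 256.3]
eef_rot: [[0.92, 0.392, -0.001], [0.392, -0.92, 0.0], [-0.001, -0.001, -1.0]]
contact_force: [0.2, 0.8, -1.0]
width: 58.9
grasp_force: 30.0
```

>>> {"name": "move_arm", "arguments": {"moves": [[[1.05,-2.7,0,0,0,0,-1],[0.8,-2.1,0,0,0,0,-1],[0.5,-1.2,0,0,0,0,-1],[0.2,-0.6,0,0,0,0,-1],[0,0,0,0,0,0,-1],[0,0,0,0,0,0,-1],[0,0,0,0,0,0,-1]]]}}

```text
time_s: 7.95
ee_pos: [433.4, 88.5, 256.5]
eef_rot: [[0.921, 0.389, -0.0], [0.389, -0.921, -0.0], [-0.0, 0.0, -1.0]]
contact_force: [-0.5, -0.6, -1.9]
width: 59.3
grasp_force: 30.0
```

```bash
python3 - <<'E'
from h import *
s,w=wrist();print(s["ee_pos"],s["eef_rot"],s["width"])
cv2.imwrite("pics/w3.png",w["frame"]);np.save("A.npy",tool(s));cv2.imwrite("A.png",w["frame"])
E
```

```text
[433.43944049  88.48034008 256.46973427] [[ 9.21299106e-01  3.88854536e-01 -3.25750559e-04]
 [ 3.88854408e-01 -9.21299134e-01 -3.94741532e-04]
 [-4.53610744e-04  2.37005480e-04 -9.99999869e-01]] 59.27340778264974
```

View pics/w3.png

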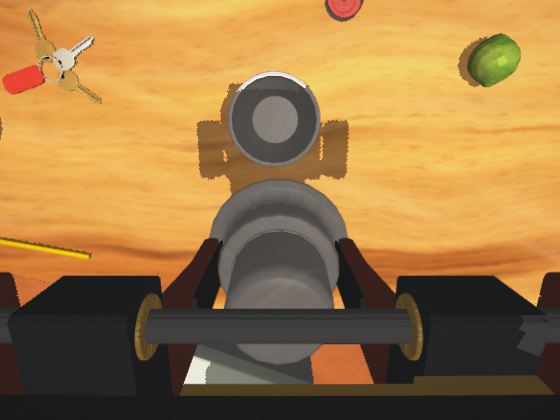

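The view shows the open tin with its rim centre at (275,119), 92 px across. The held strainer is upright with its cap on: flange top edge at (279,180), columns 211–347. I measure the rim here and from a second place.

>>> {"name": "move_arm", "arguments": {"moves": [[[1,1,0,0,0,0,-1],[1,1,0,0,0,0,-1],[0,1,0,0,0,0,-1],[0,0,0,0,0,0,-1],[0,0,0,0,0,0,-1],[0,0,0,0,0,0,-1]]]}}

```text
time_s: 8.6
ee_pos: [463.3, 69.8, 256.6]
eef_rot: [[0.921, 0.39, -0.0], [0.39, -0.921, 0.0], [-0.0, -0.0, -1.0]]
contact_force: [0.5, -0.7, -1.6]
width: 59.3
grasp_force: 30.0
```

```bash
cat > m.py <<'E'
from h import *
np.set_printoptions(precision=2,suppress=True)
def hull_fit(f,box,thr=75):
    u0,v0,u1,v1=box;h=cv2.cvtColor(f[v0:v1,u0:u1],cv2.COLOR_BGR2HSV);m=(h[...,1]<thr).astype(np.uint8)
    m=cv2.morphologyEx(m,cv2.MORPH_OPEN,np.ones((3,3)))
    c=max(cv2.findContours(m,0,1)[0],key=cv2.contourArea);return cv2.fitEllipse(cv2.convexHull(c)[:,0]+np.array([u0,v0]))
s,w=wrist();TB=tool(s);TA=np.load("A.npy");FA=cv2.imread("A.png")
eA=hull_fit(FA,(215,60,335,176));eB=hull_fit(w["frame"],(150,75,290,215));print(eA,eB)
E
python3 - <<'E'
exec(open("m.py").read())
cv2.imwrite("B.png",w["frame"]);np.save("B.npy",TB)
rA,rB=ray(w,eA[0],TA),ray(w,eB[0],TB)
print(tri([rA,rB]),plane(rA,105),plane(rB,105),TB[:3,3])
g=cv2.cvtColor(FA,cv2.COLOR_BGR2HSV)[...,1]
for v in (190,200,210,220,230):
    u=np.where(g[v,190:370]<75)[0]+190;print(v,u.min(),u.max())
E
```

```text
((273.5997619628906, 118.61113739013672), (92.10726165771484, 95.3979721069336), 174.61544799804688) ((245.26268005371094, 163.7590789794922), (95.71539306640625, 139.67918395996094), 166.65159606933594)
(array([497.07, 112.09, 189.02]), [np.float64(6.491824126916528), np.float64(6.491824126916571)]) [497.27 119.22 105.  ] [481.78 108.87 105.  ] [463.26  69.76 256.56]
190 240 316
200 228 329
210 220 337
220 214 342
230 211 345
```

The second view had the tin merge with the held flange, so I step back for a clean one.

>>> {"name": "move_arm", "arguments": {"moves": [[[-2,-0.5,0,0,0,0,-1],[-2,-1,0,0,0,0,-1],[-0.5,-1,0,0,0,0,-1],[0,0,0,0,0,0,-1],[0,0,0,0,0,0,-1],[0,0,0,0,0,0,-1]]]}}

```text
time_s: 9.25
ee_pos: [413.2, 75.1, 256.8]
eef_rot: [[0.921, 0.39, 0.001], [0.39, -0.921, 0.0], [0.001, 0.0, -1.0]]
contact_force: [0.4, -0.9, -2.0]
width: 58.9
grasp_force: 30.0
```

```bash
python3 - <<'E'
src=open("m.py").read().replace("(150,75,290,215)","(205,15,345,155)").replace("print(eA","print(TB[:3,3],eA")
exec(src)
for thr in (60,75,90):
    eA=hull_fit(FA,(222,64,330,172),thr);eB=hull_fit(w["frame"],(205,25,345,155),thr)
    rA,rB=ray(w,eA[0],TA),ray(w,eB[0],TB)
    print(thr,eA,eB,tri([rA,rB]),plane(rA,105),plane(rB,105))
# flange of held strainer: fit circle through its arc (view A), project to tool z=38
g=(cv2.cvtColor(FA,cv2.COLOR_BGR2HSV)[...,1]<75)
P=[]
for v in range(184,226,2):
    u=np.where(g[v,190:370])[0]+190;P+= [(u.min(),v),(u.max(),v)]
P=np.array(P,float);q=[]
for p in P: q.append(plane(ray(w,p,np.eye(4)),38)[:2])
q=np.array(q);x=np.linalg.lstsq(np.c_[2*q,np.ones(len(q))],(q**2).sum(1),rcond=None)[0]
print("flange in tool",x[:2],np.sqrt(x[2]+x[:2]@x[:2]))
E
```

```text
[413.17  75.09 256.75] ((273.5997619628906, 118.61113739013672), (92.10726165771484, 95.3979721069336), 174.61544799804688) ((268.3799743652344, 89.18150329589844), (93.98372650146484, 99.73706817626953), 175.35401916503906)
60 ((273.4814147949219, 118.58758544921875), (91.63223266601562, 95.2267837524414), 174.88856506347656) ((268.29608154296875, 89.1467514038086), (93.71419525146484, 99.3287124633789), 176.63980102539062) (array([497.27, 119.29, 104.85]), [np.float64(0.035986140409699434), np.float64(0.035986140409725156)]) [497.25 119.32 105.  ] [497.28 119.25 105.  ]
75 ((273.5997619628906, 118.61113739013672), (92.10726165771484, 95.3979721069336), 174.61544799804688) ((268.3799743652344, 89.18150329589844), (93.98372650146484, 99.73706817626953), 175.35401916503906) (array([497.28, 119.21, 104.82]), [np.float64(0.02005734179106497), np.float64(0.020057341791020658)]) [497.27 119.22 105.  ] [497.28 119.18 105.  ]
90 ((273.5372619628906, 118.67289733886719), (92.29785919189453, 95.73522186279297), 173.91409301757812) ((268.3887939453125, 89.2457046508789), (94.24337768554688, 99.83448028564453), 176.0513153076172) (array([497.23, 119.21, 104.69]), [np.float64(0.04983453698753879), np.float64(0.04983453698747269)]) [497.2  119.25 105.  ] [497.23 119.15 105.  ]
flange in tool [0.55 0.21] 39.348252233591936
```

The tin rim comes out at (497.3, 119.2), height 104.8 mm (text: 105). The strainer is centred in the grip to about 0.8 mm. Moving above the tin.

>>> {"name": "move_arm", "arguments": {"moves": [[[1,-0.1,0,0,0,0,-1],[2,-0.2,0,0,0,0,-1],[2.5,-0.2,0,0,0,0,-1],[2,-0.2,0,0,0,0,-1],[1.2,-0.1,0,0,0,0,-1],[0.7,0,0,0,0,0,-1],[0,0,0,0,0,0,-1],[0,0,0,0,0,0,-1]]]}}

```text
time_s: 10.1
ee_pos: [495.3, 118.8, 256.4]
eef_rot: [[0.921, 0.39, -0.001], [0.39, -0.921, -0.0], [-0.001, 0.0, -1.0]]
contact_force: [-0.8, 0.1, -2.5]
width: 59.1
grasp_force: 30.0
```

>>> {"name": "move_arm", "arguments": {"moves": [[[0,0,1,0,0,0,-1],[0,0,2,0,0,0,-1],[0,0,2.2,0,0,0,-1],[0,0,1.8,0,0,0,-1],[0,0,1,0,0,0,-1],[0,0,0,0,0,0,-1],[0,0,0,0,0,0,-1],[0,0,0,0,0,0,-1]]]}}

```text
time_s: 10.9
ee_pos: [496.3, 119.2, 177.6]
eef_rot: [[0.921, 0.39, 0.002], [0.39, -0.921, 0.0], [0.002, 0.0, -1.0]]
contact_force: [0.9, 0.6, -0.7]
width: 59.1
grasp_force: 30.0
```

```bash
python3 - <<'E'
from h import *
v=[]
for i in range(3):
    s=arm.read_state();v.append(s["ee_pos"]);d=imaging.grab_frame("side")
S=imaging.grab_frame("scene")
v=np.mean(v,0);print(v,s["contact_force"],s["width"],s["eef_rot"].T@(np.array([496.6,118.9,v[2]])-v))
a=cv2.resize(d["frame"][120:240,205:325],None,fx=3.3,fy=3.3,interpolation=cv2.INTER_CUBIC);b=cv2.resize(S["frame"][150:270,200:320],None,fx=3.3,fy=3.3,interpolation=cv2.INTER_CUBIC)
cv2.imwrite("pics/i1.png",np.hstack([a,b]))
E
```

```text
[496.3229709  119.21699656 177.53009973] [-0.16397386 -0.62407719 -1.92154413] 59.000833812720884 [1.31444024e-01 3.99942843e-01 3.64422597e-04]
```

View pics/i1.png

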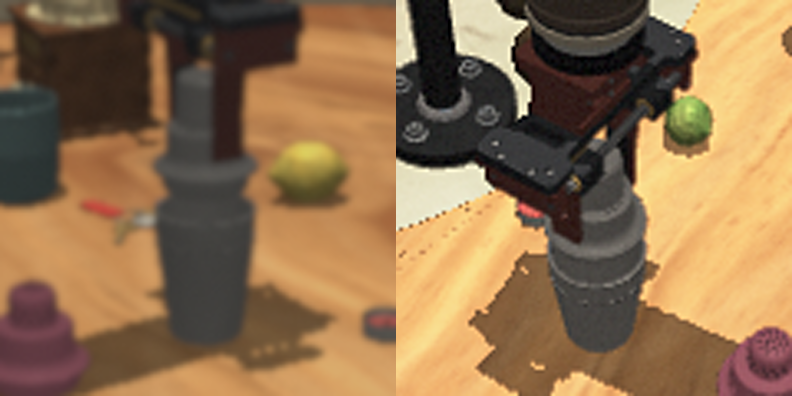

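Both views show the strainer standing concentric over the tin mouth (side crop axis at column 205, against the tin at 206). I lower it slowly and watch the force.

>>> {"name": "move_arm", "arguments": {"moves": [[[0,0,0.6,0,0,0,-1],[0,0,0.6,0,0,0,-1],[0,0,0.4,0,0,0,-1],[0,0,0.3,0,0,0,-1],[0,0,0.3,0,0,0,-1],[0,0,0.2,0,0,0,-1],[0,0,0,0,0,0,-1],[0,0,0,0,0,0,-1]]]}}

```text
time_s: 11.9
ee_pos: [495.9, 119.1, 152.7]
eef_rot: [[0.921, 0.39, 0.0], [0.39, -0.921, 0.0], [0.0, 0.0, -1.0]]
contact_force: [-0.2, -0.3, -1.9]
width: 59.0
grasp_force: 30.0
```

>>> {"name": "move_arm", "arguments": {"moves": [[[0,0,0.2,0,0,0,-1],[0,0,0.2,0,0,0,-1],[0,0,0.1,0,0,0,-1],[0,0,0.1,0,0,0,-1],[0,0,0.1,0,0,0,-1],[0,0,0,0,0,0,-1],[0,0,0,0,0,0,-1]]]}}

```text
time_s: 12.6
ee_pos: [496.0, 119.2, 145.7]
eef_rot: [[0.921, 0.39, 0.0], [0.39, -0.921, 0.0], [0.0, 0.0, -1.0]]
contact_force: [0.6, -0.3, -1.3]
width: 59.2
grasp_force: 30.0
```

Near home with no jam. I go on until contact shows.

>>> {"name": "move_arm", "arguments": {"moves": [[[0,0,0.05,0,0,0,-1],[0,0,0.05,0,0,0,-1],[0,0,0,0,0,0,-1],[0,0,0,0,0,0,-1]]]}}

```text
time_s: 13.0
ee_pos: [496.3, 119.4, 145.7]
eef_rot: [[0.921, 0.39, 0.002], [0.39, -0.921, 0.0], [0.001, 0.0, -1.0]]
contact_force: [-2.3, 1.2, 10.4]
width: 59.3
grasp_force: 30.0
```

Contact came at TCP z = 145.7 (10 N), exactly the expected seated height. I release gently.

>>> {"name": "move_arm", "arguments": {"moves": [[[0,0,-0.05,0,0,0,-1],[0,0,0,0,0,0,0.38],[0,0,0,0,0,0,0.42],[0,0,0,0,0,0,0.5],[0,0,0,0,0,0,0.7],[0,0,0,0,0,0,1],[0,0,0,0,0,0,1],[0,0,0,0,0,0,1]]]}}

```text
time_s: 13.8
ee_pos: [495.8, 119.1, 145.1]
eef_rot: [[0.921, 0.39, -0.0], [0.39, -0.921, -0.0], [-0.0, -0.0, -1.0]]
contact_force: [0.3, -0.1, -0.5]
width: 87.5
grasp_force: 0.0
```

>>> {"name": "move_arm", "arguments": {"moves": [[[0,0,0,0,0,0,1],[0,0,0,0,0,0,1],[0,0,0,0,0,0,1],[0,0,0,0,0,0,1]]]}}

```text
time_s: 14.2
ee_pos: [495.8, 119.1, 145.1]
eef_rot: [[0.921, 0.39, 0.0], [0.39, -0.921, -0.0], [0.0, 0.0, -1.0]]
contact_force: [0.2, -0.6, -0.7]
width: 87.9
grasp_force: 0.0
```

```bash
python3 - <<'E'
from h import *
v=[]
for i in range(3):
    s=arm.read_state();v.append(s["ee_pos"]);d=imaging.grab_frame("side")
S=imaging.grab_frame("scene")
print(np.mean(v,0),s["contact_force"],s["width"])
a=cv2.resize(d["frame"][120:240,205:325],None,fx=3.3,fy=3.3,interpolation=cv2.INTER_CUBIC);b=cv2.resize(S["frame"][150:270,200:320],None,fx=3.3,fy=3.3,interpolation=cv2.INTER_CUBIC)
cv2.imwrite("pics/i2.png",np.hstack([a,b]))
E
```

```text
[495.82001731 119.08015754 145.14278352] [0.22880328 0.16694564 0.57487044] 87.41088502428687
```

View pics/i2.png

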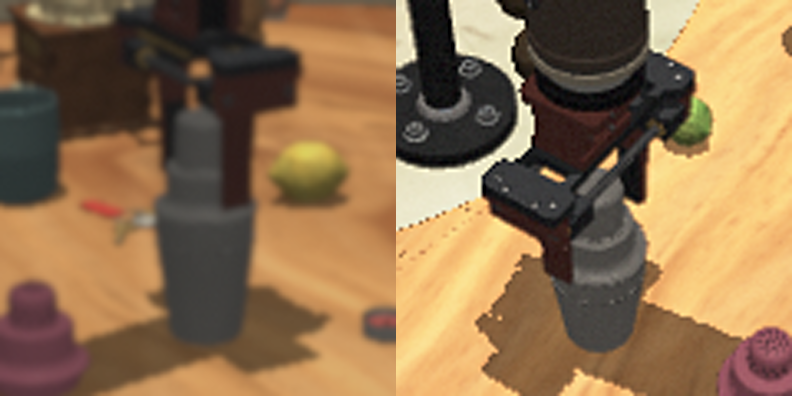

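The strainer is flush on the tin rim, upright, with the cap on (cap at side crop (197,125)), and the fingers are clear. I raise to TCP z = 168 so the tips are at 143, just above the step at 139, and grip the cap.

>>> {"name": "move_arm", "arguments": {"moves": [[[0,0,-0.8,0,0,0,1],[0,0,-1,0,0,0,1],[0.1,0,-0.5,0,0,0,1],[0,0,0,0,0,0,1],[0,0,0,0,0,0,1],[0,0,0,0,0,0,0.5],[0,0,0,0,0,0,0.3],[0,0,0,0,0,0,0.2]]]}}

```text
time_s: 15.2
ee_pos: [496.6, 119.5, 167.9]
eef_rot: [[0.921, 0.39, -0.0], [0.39, -0.921, -0.0], [-0.0, -0.0, -1.0]]
contact_force: [-0.9, 0.1, -0.3]
width: 67.4
grasp_force: 0.0
```

>>> {"name": "move_arm", "arguments": {"moves": [[[0,0,0,0,0,0,0.12],[0,0,0,0,0,0,0.08],[0,0,0,0,0,0,0.04],[0,0,0,0,0,0,0],[0,0,0,0,0,0,-0.3],[0,0,0,0,0,0,-1],[0,0,0,0,0,0,-1],[0,0,0,0,0,0,-1]]]}}

```text
time_s: 16.0
ee_pos: [496.7, 119.4, 168.1]
eef_rot: [[0.921, 0.39, -0.0], [0.39, -0.921, -0.0], [-0.0, 0.0, -1.0]]
contact_force: [-0.6, 0.5, -1.2]
width: 44.2
grasp_force: 30.0
```

The grip is at 44.2 mm, which matches the cap (43–45). I lift slowly and vertically: 27 mm clears the neck, then on up to +90 mm.

>>> {"name": "move_arm", "arguments": {"moves": [[[0,0,-0.2,0,0,0,-1],[0,0,-0.3,0,0,0,-1],[0,0,-0.4,0,0,0,-1],[0,0,-0.5,0,0,0,-1],[0,0,-0.6,0,0,0,-1],[0,0,-0.7,0,0,0,-1],[0,0,-0.8,0,0,0,-1],[0,0,-0.8,0,0,0,-1]]]}}

```text
time_s: 16.8
ee_pos: [496.8, 119.5, 212.0]
eef_rot: [[0.921, 0.39, 0.0], [0.39, -0.921, 0.0], [0.0, 0.0, -1.0]]
contact_force: [1.1, 0.4, -1.9]
width: 44.0
grasp_force: 30.0
```

>>> {"name": "move_arm", "arguments": {"moves": [[[0,0,-1,0,0,0,-1],[0,0,-1.2,0,0,0,-1],[0,0,-1.2,0,0,0,-1],[0,0,-1,0,0,0,-1],[0,0,-0.7,0,0,0,-1],[0,0,0,0,0,0,-1],[0,0,0,0,0,0,-1],[0,0,0,0,0,0,-1]]]}}

```text
time_s: 17.6
ee_pos: [496.5, 119.3, 261.6]
eef_rot: [[0.921, 0.39, -0.001], [0.39, -0.921, -0.0], [-0.001, -0.0, -1.0]]
contact_force: [0.1, -0.1, -0.2]
width: 43.8
grasp_force: 30.0
```

```bash
python3 - <<'E'
from h import *
s=arm.read_state();d=imaging.grab_frame("side");S=imaging.grab_frame("scene")
print(s["ee_pos"],s["contact_force"],s["width"],s["grasp_force"],s["time_s"])
a=cv2.resize(d["frame"][100:220,205:325],None,fx=3.3,fy=3.3,interpolation=cv2.INTER_CUBIC);b=cv2.resize(S["frame"][150:270,200:320],None,fx=3.3,fy=3.3,interpolation=cv2.INTER_CUBIC)
cv2.imwrite("pics/f.png",np.hstack([a,b]))
E
```

```text
[496.45473916 119.34393828 261.62273863] [ 0.08643488 -0.07165664 -0.1759526 ] 43.76213014407116 29.978724885731936 17.6
```

View pics/f.png

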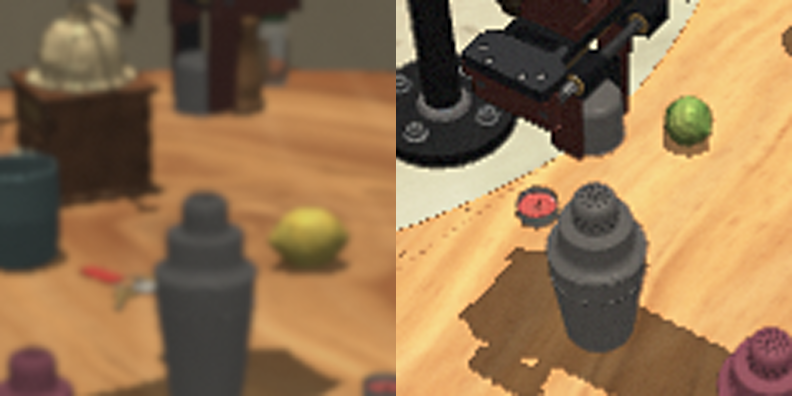

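The cap is held in the fingers, and the perforated neck shows at (595,205) in the scene crop. The strainer sits upright in the tin. Handing in.

```bash
python3 -c "
from rig import arm
print(arm.finish_job())"
```

```text
the job is handed in; nothing more can be done
None
```

The job is handed in (no verdict came back): the strainer is seated in the upright tin, the cap is held in the gripper about 93 mm above where it sat, and I moved none of the bystanders; the arm clock read 17.6 s.

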